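Seat the dropping mask on the spot-test fixture

TASK

Take the aluminium dropping mask by its black handle, lay it on the white spot-test tile of the fixture and slide it gently, without pressing hard, until its two pin holes drop over the tile's pins and it lies flat and fully home. Then push the red-knobbed bolt all the way in over the mask's edge to retain it, and let go; leave the two dropper vials and the tin beside the fixture where they stand.

Things in the scene. Friction and masses are not known exactly. Their poses are not given: they have to be found in the camera images.
- mask: Loose aluminium mask plate, 100 (x) x 150 (y) x 6 mm, 0.28 to 0.5 kg, with eight 15 mm dropping holes and two pin holes, 10.5 mm wide, at (0, +52) and (0, -52) mm, edges chamfered 1 mm. Origin: centre of the underside, z up. Starts flat on the worktop, left of the fixture. Half a turn makes no difference to it. Its handle: see point mask_handle.
- mask_handle (a point): Centre of the top of the mask's black block handle: 14 mm thick in the mask's x, 56 mm long in its y, 36 mm tall (6 to 42 mm above the mask's underside), above the mask's centre.
- base: Fixed grey fixture, 172 (x) x 224 (y) x 6 mm (y from -89 to +135), with two low rails (top at z = 12.5 mm) and between them the white tile, 102 (x) x 150 (y) mm, top at z = 14 mm. Origin: on the worktop level, under the middle of the tile's range; z up. More than 25 N between mask and fixture is pressing hard.
- tile_range (a point): Point (0, 0, 14) mm of the base: MIDDLE of the tile's range, not the tile itself. The tile with its pins is clamped (holds to 80 N) anywhere within 20 mm either way along base x; y and yaw are exact. This setting is not reported: see or feel it. How the pins look: see point pin_top_level.
- pin_top_level (a point): Point (0, 0, 23) mm of the base, at the height of the pin tops. Two steel pins stand on the tile's x centre line at y = +52 and -52 mm, 8 mm thick, 9 mm high, the upper 3 mm tapering to 6 mm. A mask lying on the pin tops has its underside at this level; a seated one at 14 mm.
- bolt (a joint): Retaining bolt at the fixture's +y end. 0 = drawn back (starts within 3 mm of this), 0.020 m = fully in; grows as it slides along base -y; needs about 3 N, stays where left. Steel tongue 24 mm wide, 5 mm thick, underside at z = 22 mm, tip at base y = 82 mm drawn back, 62 mm when in, over the seated mask's edge (y = 75). An unseated mask blocks it.
- bolt_knob (a point): Centre of the top of the bolt's red upright knob, a cylinder 14 mm in diameter and 34 mm tall (34 to 68 mm above the worktop); it moves with the bolt. With the bolt drawn back it lies at (0, 114, 68) mm in the base's frame. Below it the housing's cheeks reach up to z = 30 mm.
- vial_black: Bystander: brown dropper vial with black cap, 27 mm diameter, 89 mm tall, standing at the fixture's -y side. Origin: centre of the underside.
- vial_red: Bystander: pale dropper vial with red cap, 29 mm diameter, 89 mm tall, standing at the fixture's -y side. Origin: centre of the underside.
- tin: Bystander: open aluminium tin, 60 mm diameter, 26 mm tall, standing behind the fixture (+x). Origin: centre of the underside.

How it is judged:
By the outcome, as a careful person would: the job done as asked, in the order asked, and still so for the second after the job is handed in, with the robot touching nothing.
It also fails if it takes over 64 s, if anything falls off the work surface, if the arm or the gripper's body presses on something with over 40 N, if the wrist force passes 120 N, or if a joint passes its speed limit or range.

ROBOT

A 7-joint arm with a two-finger parallel gripper is mounted at the origin on a cart in front of the work surface, level with it; the furniture and walls round the work are solid. World frame = base frame: x ahead of the robot, y to its left, z up, the work surface at z = 0. Lengths are in m, angles in rad, forces in N, time in s.
With the tool pointing down it reaches from about 0.425 to 1.025 m from the base axis. Payload 9.4 kg.
Tool frame: the origin (TCP) lies at the very end of the fingers, on their centre line; the grasp point (between the pads) lies 19 mm behind it (env.pinch_z is the distance from the TCP to the grasp point, in m); z points along the fingers, y is the direction in which the jaws open and shut (so a half turn about z gives the same grasp; the last joint's range is limited). The gripper opens to 85 mm and grips with 20 to 120 N. Pads are 22 mm wide; open, the fingers measure 114 mm over their backs; the gripper's body (76 mm by 85 mm) begins 54 mm behind the grasp point. The pads swing forward as they close: fully open they stand 13 mm farther back than shut.
Start: joints at [-1.357, 0.599, -0.003, 1.599, 0.002, 0.943, -0.08], TCP at [0.208, 0.695, 0.231] pointing down, gripper open.
Joint ranges: [-2.57, 2.57], [-0.35, 1.97], [-1.29, 1.29], [0.11, 2.56], [-1.05, 4.19], [0.11, 1.86], [-2.63, 2.63]. Speed limits (rad/s): [2.22, 2.22, 3.01, 3.01, 3.14, 3.14, 3.14].

INTERFACE

Orientations are given as a unit quaternion [w, x, y, z].
In Python, from station import env, viewer, finish_job, finder gives the robot as it stands. The module is installed in compiled form; this text tells all that it offers.
- The arm moves only by the tool move_arm, never from a script. Its argument "deltas" is text: rows parted by semicolons, each of 5 numbers parted by spaces: the finger opening in cm, from 0 to 8.54, then the shift along the world's x, y, z in cm, then the turn about the world's z in rad. In form: hand tx ty tz yaw; .... A call has exactly 5 rows; each row is the pose to reach, as a shift and turn from the pose measured when the call began; what a row does not reach only later rows make up. A row lasts 1/12 s, in which the tool goes at most 41.7 mm and 7.16 degrees, less where a joint would pass 70% of its speed; a pose out of reach is approached as far as the arm can. A call with a gripper value outside its range is refused whole. The fingers move at their own pace and stop on an object; the grip force is fixed at half the most. Time passes only in rows, so rows that repeat a pose let the fingers close, or fill a call up. It gives the time, the measured TCP pose, the force and the opening at its end, in the units of the state.
- env.sense(): the state, without advancing time (a new reading comes with each control period).
- viewer.capture(name): name is "scene" or "top" or "wrist"; returns a dict with "img" (480x640x3 uint8, blue, green, red), "depth" (480x640 float32, m along the optical axis (not along the pixel's ray), 0 where there is no reading), "fx", "fy", "cx", "cy" (pixels), "rvec" (rotation vector, rad) and "tvec" (3), from world to camera coordinates, as OpenCV has them; the wrist camera has in their place "tool_from_camera" (4x4, takes a point from camera to tool coordinates, whose origin is the TCP and whose axes are the flange's). Camera axes: x right, y down, z forward; pixel columns grow to the right and rows downward; lengths in m; the calibration is good to about 2 mm. A picture is of the moment at which its call begins: read the wrist's pose just before it.
- finish_job(): hands the job in, once; it reports no verdict.
Trained networks look in the newest picture that a camera, given by its name, has taken for a name from the list of things; names that differ only in an ending like _2 or _b are one class to them, and where a whole thing is asked for, a point or a joint stands for the part that bears it (a point fixed in the world has none). Each returns a list of dicts, best first, with "conf" (0 to 1); they miss things now and then, are a little off and sometimes report something else, mostly with a low value. They report only what shows in the picture. A call takes as long as a camera call.
- finder.outline_of(camera, target): "pixels" (480x640 bool, what is visible of it) and "box" ([centre column, centre row, width, height] in pixels, round what is visible of it).
- finder.tip_of(camera, target): "location" ([column, row] in pixels: a listed point, or the origin of a listed thing).
The state is a dict: "t": time; "joint_pos": joint angles; "joint_vel": joint speeds; "effort": joint torques, N m; "position": TCP position; "tcp_rot": TCP orientation; "force": force on the tool from outside, world axes, zero at the start; "moment": the same for the moment, N m; "grip_width": finger opening in m.
Only numpy, scipy, OpenCV 4.12 (cv2) and the standard library are available. Lean on these libraries where they do the work, as an engineer would, in place of code of your own. Each camera call takes 0.05 s, during which the arm holds its last target.

## Working session

There is one attempt and no reset: what is moved stays moved. The work goes in short steps, Python scripts to look and compute and a tool call to move; the robot and the scene stay as the last step left them, time stands still between calls to the robot, and variables do not carry over. Pictures are saved under pics/ and viewed, and the job is handed in when it is done.

Besides the shell and the picture viewer there is one more tool, called after "Call:" as name(argument=value, ...), one argument or row to a line, values as JSON. move_arm: Moves the arm, as the interface text tells. Its arguments: {"type":"object","properties":{"deltas":{"type":"string"}},"required":["deltas"]}

```bash
mkdir -p pics; cat > h.py <<'E'
import numpy as np, cv2
from station import env, viewer, finish_job, finder
def cap(n,save=None):
    s=env.sense(); c=viewer.capture(n)
    if save: cv2.imwrite('pics/'+save,c['img'])
    if n=='wrist':
        from scipy.spatial.transform import Rotation as R
        q=s['tcp_rot']; T=np.eye(4); T[:3,:3]=R.from_quat([q[1],q[2],q[3],q[0]]).as_matrix(); T[:3,3]=s['position']
        c['W']=T@c['tool_from_camera']
    else:
        T=np.eye(4); T[:3,:3]=cv2.Rodrigues(np.array(c['rvec'],float))[0]; T[:3,3]=np.array(c['tvec']).ravel(); c['W']=np.linalg.inv(T)
    return c
def ray(c,u,v):
    d=np.stack([(np.asarray(u,float)-c['cx'])/c['fx'],(np.asarray(v,float)-c['cy'])/c['fy'],np.ones_like(np.asarray(u,float))],-1)
    return c['W'][:3,3], d@c['W'][:3,:3].T
def atz(c,u,v,z):
    o,d=ray(c,u,v); return o+d*((z-o[2])/d[...,2])[...,None]
def dep(c,u,v):
    o,d=ray(c,u,v); return o+d*c['depth'][np.asarray(v,int),np.asarray(u,int)][...,None]
E
python3 - <<'E'
from h import *
s=env.sense()
for k in s: print(k,np.round(s[k],4))
print(env.pinch_z)
for n in ['scene','top']:
    c=cap(n,n+'1.png'); print(n,c['W'].round(3).tolist(),c['fx'])
    for t,z in [('mask_handle',.042),('mask',0),('tile_range',.014),('base',0),('pin_top_level',.023),('bolt_knob',.068),('vial_black',0),('vial_red',0),('tin',0)]:
        for r in finder.tip_of(n,t)[:2]:
            print(n,t,round(r['conf'],2),np.round(r['location'],1),atz(c,*r['location'],z).round(4))
E
```

```text
t 0.0
joint_pos [-1.3567  0.6001 -0.0026  1.6001  0.0018  0.9429 -0.0798]
joint_vel [ 0.0001  0.0016 -0.0004 -0.002  -0.0015  0.0008  0.    ]
effort [ 3.00000e-04 -7.76463e+01  1.56490e+00 -2.57990e+01  1.23000e-02
  9.10000e-03  0.00000e+00]
position [0.2077 0.6941 0.2304]
tcp_rot [-1.000e-04  1.448e-01  9.895e-01 -8.000e-04]
force [ 0.6499 -0.0662  0.0746]
moment [ 0.0151  0.0139 -0.0351]
grip_width 0.0853
0.0187
scene [[0.905, -0.191, 0.381, 0.177], [-0.426, -0.364, 0.828, -0.729], [-0.019, -0.912, -0.411, 0.484], [0.0, 0.0, 0.0, 1.0]] 540.168049467059
scene mask_handle 0.85 [233.4 218.9] [0.4566 0.3385 0.042 ]
scene mask 0.87 [234.4 236.7] [0.4551 0.3385 0.    ]
scene tile_range 0.89 [318.9 308.3] [ 0.4869 -0.0359  0.014 ]
scene tile_range 0.15 [291.7 251.9] [0.5277 0.1816 0.014 ]
scene base 0.94 [322.6 316.9] [ 0.4904 -0.0421  0.    ]
scene pin_top_level 0.78 [323.5 303.5] [ 0.4939 -0.0392  0.023 ]
scene bolt_knob 0.57 [289.1 248.8] [0.4881 0.091  0.068 ]
scene bolt_knob 0.56 [233.3 236.1] [0.415  0.1921 0.068 ]
scene vial_black 0.81 [370.5 347.2] [ 0.5189 -0.1498  0.    ]
scene
[... 235 characters left out ...]
], [-0.018, -0.155, -0.988, 1.104], [0.0, 0.0, 0.0, 1.0]] 477.86916862884175
top mask_handle 0.92 [203.6 292.8] [0.4472 0.3316 0.042 ]
top mask_handle 0.52 [368.2 274.3] [ 0.4829 -0.0344  0.042 ]
top mask 0.69 [206.2 294.3] [0.4457 0.3363 0.    ]
top tile_range 0.75 [367.3 277.2] [ 0.4787 -0.0346  0.014 ]
top base 0.93 [366.7 275. ] [ 0.4849 -0.0346  0.    ]
top base 0.2 [318.8 274. ] [0.4888 0.0759 0.    ]
top pin_top_level 0.81 [365.5 272.1] [ 0.4896 -0.0301  0.023 ]
top bolt_knob 0.63 [317.6 273.5] [0.4841 0.0774 0.068 ]
top vial_black 0.53 [419.6 259.2] [ 0.5197 -0.1579  0.    ]
top vial_red 0.51 [419.6 283.5] [ 0.4636 -0.1553  0.    ]
top tin 0.87 [380.9 213.9] [ 0.6282 -0.0721  0.    ]
```

View pics/scene1.png

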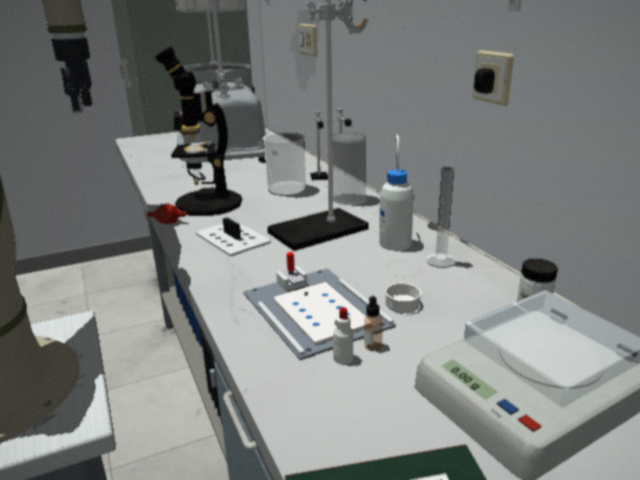

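View pics/top1.png

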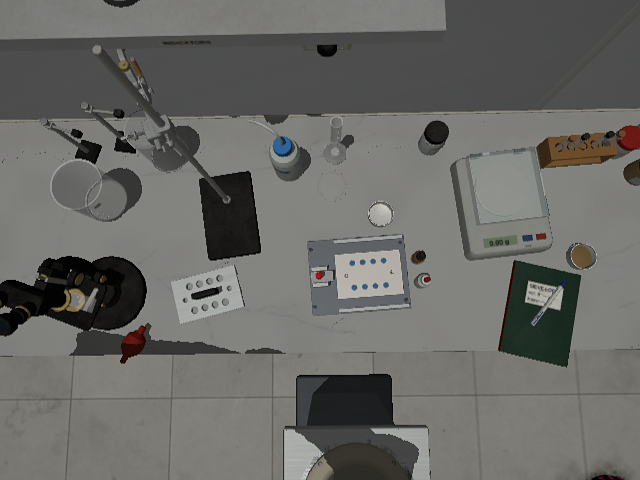

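Call:
move_arm(
  deltas="8.54 0 -4 0 -0.12; 8.54 0 -8 0 -0.24; 8.54 0.5 -12 0 -0.36; 8.54 1 -16 0 -0.48; 8.54 1.5 -20 0 -0.6",
)

```text
t: 1.42
position: [0.2228, 0.4927, 0.2314]
tcp_rot: [-0.0, 0.433, 0.901, 0.0]
force: [0.5, -0.9, 0.2]
grip_width: 0.0854
```

Call:
move_arm(
  deltas="8.54 2 -3 0.5 -0.1; 8.54 4 -6 1 -0.2; 8.54 7 -8 1 -0.3; 8.54 10 -10 1 -0.4; 8.54 13 -11 1 -0.42",
)

```text
t: 1.83
position: [0.3539, 0.3801, 0.242]
tcp_rot: [-0.0, 0.614, 0.789, 0.0]
force: [0.1, 1.7, -0.7]
grip_width: 0.0855
```

```bash
python3 - <<'E'
from h import *
s=env.sense(); print(s['t'],s['position'],s['tcp_rot'],s['joint_pos'])
c=cap('wrist','w1.png'); print(c['W'].round(3))
for t,z in [('mask_handle',.042),('mask',0)]:
    for r in finder.tip_of('wrist',t)[:2]: print(t,r['conf'],r['location'],atz(c,*r['location'],z))
E
```

```text
1.8333 [0.35385054 0.38011428 0.242034  ] [-8.63281733e-05  6.14467052e-01  7.88942426e-01  2.87284136e-04] [-1.15859766  0.34950988  0.30462224  2.06885168 -0.15263817  0.74337598
 -0.51127929]
[[ 0.969  0.236  0.068  0.336]
 [ 0.246 -0.932 -0.267  0.447]
 [ 0.001  0.276 -0.961  0.385]
 [ 0.     0.     0.     1.   ]]
mask_handle 0.73 [387.9, 269.5] [0.44593655 0.3353285  0.042     ]
mask 0.87 [382.0, 257.0] [0.4477246  0.33508393 0.        ]
```

View pics/w1.png

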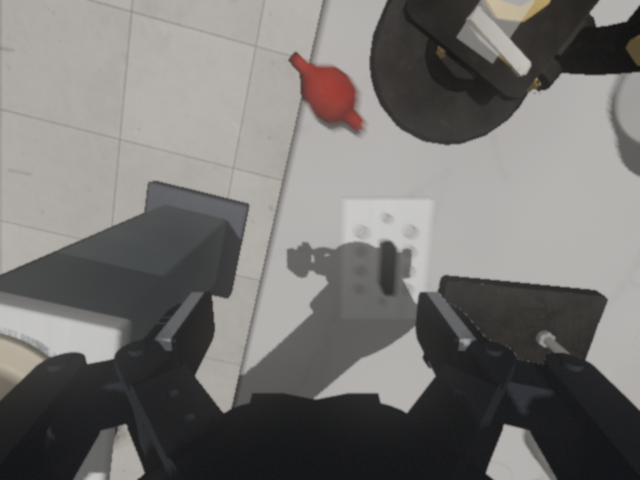

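```bash
cat >> h.py <<'E'
def rect(c,mask,z):
    v,u=np.nonzero(mask)
    cs,_=cv2.findContours(mask.astype(np.uint8),cv2.RETR_EXTERNAL,cv2.CHAIN_APPROX_NONE)
    k=max(cs,key=cv2.contourArea).reshape(-1,2)
    P=atz(c,k[:,0],k[:,1],z)[:,:2]
    (cx,cy),(w,h),a=cv2.minAreaRect((P*1000).astype(np.float32))
    return cx,cy,w,h,a
E
python3 - <<'E'
from h import *
for n in ['wrist','top']:
    c=cap(n)
    for t,z in [('mask',.006),('base',.006),('tile_range',.014)]:
        for r in finder.outline_of(n,t)[:1]: print(n,t,r['conf'],np.round(rect(c,r['pixels'],z),2))
    # bright threshold for mask plate
    if n=='wrist':
        g=c['img'].min(2); cv2.imwrite('pics/w1z.png',cv2.resize(c['img'][180:340,270:460],None,fx=3,fy=3))
E
```

```text
wrist mask 0.82 [446.46 333.69 101.48 150.78  14.31]
top mask 0.94 [445.67 333.1  103.04 153.81  14.53]
top base 0.69 [486.66 -14.37 171.63 223.66   3.81]
top tile_range 0.73 [485.78 -13.88 171.11 221.85   3.71]
```

View pics/w1z.png

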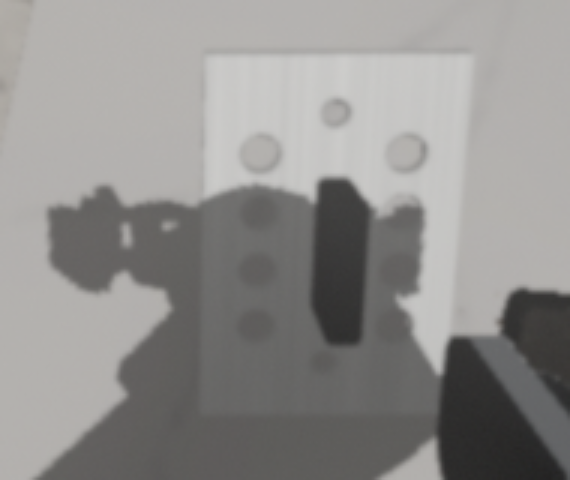

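Call:
move_arm(
  deltas="8.54 3 -1.5 0 0; 8.54 6 -3 0 0; 8.54 9.23 -4.65 -1 0; 8.54 9.23 -4.65 -5 0; 8.54 9.23 -4.65 -9 0",
)

```text
t: 2.8
position: [0.4473, 0.3365, 0.1519]
tcp_rot: [0.001, 0.612, 0.791, 0.003]
force: [-0.1, 1.0, -1.9]
grip_width: 0.0853
```

Call:
move_arm(
  deltas="8.54 0 0 -3 0; 8.54 0 0 -5 0; 8.54 0 0 -5 0; 8.54 0 0 -5 0; 8.54 0 0 -5 0",
)

```text
t: 3.22
position: [0.4477, 0.337, 0.103]
tcp_rot: [0.001, 0.612, 0.791, 0.003]
force: [0.5, 0.2, 0.2]
grip_width: 0.0849
```

```bash
python3 - <<'E'
from h import *
s=env.sense(); print(s['t'],s['position'],s['tcp_rot'])
c=cap('wrist','w2.png')
for t,z in [('mask_handle',.042),('mask',0)]:
    for r in finder.tip_of('wrist',t)[:2]: print(t,r['conf'],r['location'],atz(c,*r['location'],z))
r=finder.outline_of('wrist','mask')[:1]
if r: print(rect(c,r[0]['pixels'],.006))
E
```

```text
3.2167 [0.44772161 0.3369644  0.10295846] [0.00087296 0.61211417 0.7907618  0.00335527]
mask_handle 0.97 [309.8, 257.0] [0.44533922 0.33387917 0.042     ]
mask 0.83 [313.2, 240.8] [0.44798472 0.33258343 0.        ]
(446.2384033203125, 333.12359619140625, 100.13545227050781, 149.2459716796875, 14.374316215515137)
```

View pics/w2.png

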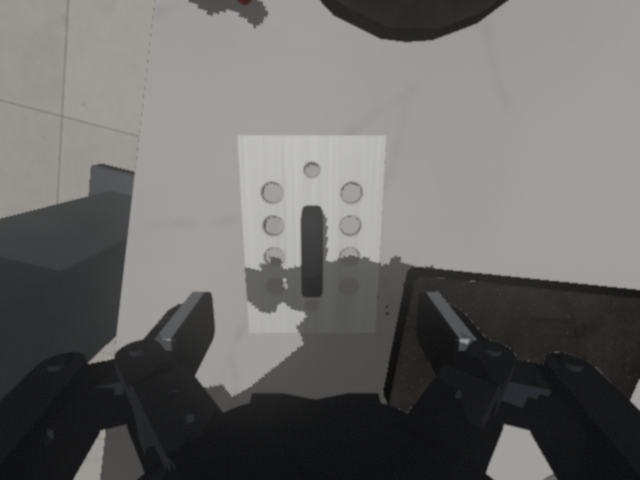

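Call:
move_arm(
  deltas="8.54 -0.15 -0.35 -3 0; 8.54 -0.15 -0.35 -6 0; 8.54 -0.15 -0.35 -8 0; 8.54 -0.15 -0.35 -8.6 0; 8.54 -0.15 -0.35 -8.6 0",
)

```text
t: 3.83
position: [0.446, 0.3334, 0.0167]
tcp_rot: [0.001, 0.612, 0.791, 0.003]
force: [-0.9, 0.3, -0.1]
grip_width: 0.0854
```

Call:
move_arm(
  deltas="1 0 0 0 0; 1 0 0 0 0; 1 0 0 0 0; 1 0 0 0 0; 1 0 0 0 0",
)

```text
t: 4.25
position: [0.4462, 0.3337, 0.0175]
tcp_rot: [0.001, 0.612, 0.791, 0.004]
force: [0.1, 0.4, 0.1]
grip_width: 0.0254
```

Call:
move_arm(
  deltas="1 0 0 0 0; 1 0 0 0 0; 1 0 0 0 0; 1 0 0 0 0; 1 0 0 0 0",
)

```text
t: 4.67
position: [0.4464, 0.3339, 0.018]
tcp_rot: [0.001, 0.612, 0.791, 0.004]
force: [-0.1, -0.2, 7.0]
grip_width: 0.0129
```

Call:
move_arm(
  deltas="1 0 0 1 0; 1 0 0 2.5 0; 1 0 0 4.5 0; 1 0 0 7 0; 1 0 0 9 0",
)

```text
t: 5.08
position: [0.446, 0.3334, 0.1094]
tcp_rot: [0.001, 0.612, 0.791, 0.004]
force: [1.0, 0.7, -4.1]
grip_width: 0.0127
```

```bash
python3 - <<'E'
from h import *
s=env.sense(); print(s['t'],s['position'],s['force'],s['moment'])
c=cap('top'); im=c['img']
cv2.imwrite('pics/t2z.png',cv2.resize(im[215:325,290:440],None,fx=5,fy=5,interpolation=cv2.INTER_CUBIC))
for t in ['base','tile_range','pin_top_level']:
    for r in finder.outline_of('top',t)[:1]: print(t,r['conf'],np.round(rect(c,r['pixels'],.006),2))
sc=cap('scene'); cv2.imwrite('pics/s2z.png',cv2.resize(sc['img'][180:380,180:440],None,fx=3,fy=3,interpolation=cv2.INTER_CUBIC))
E
```

```text
5.0833 [0.4460217  0.33344018 0.10941621] [ 0.95810092  0.74644732 -4.05996213] [0.00401845 0.03436559 0.00078923]
base 0.62 [486.41 -14.53 174.38 224.14   3.75]
tile_range 0.89 [486.58 -14.12 171.85 223.52   3.82]
pin_top_level 0.69 [486.   -14.34 173.4  226.98   3.91]
```

View pics/t2z.png

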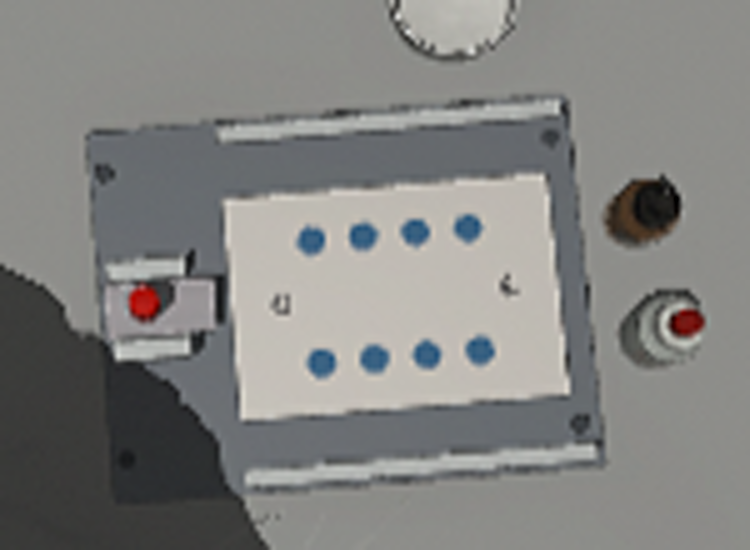

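View pics/s2z.png

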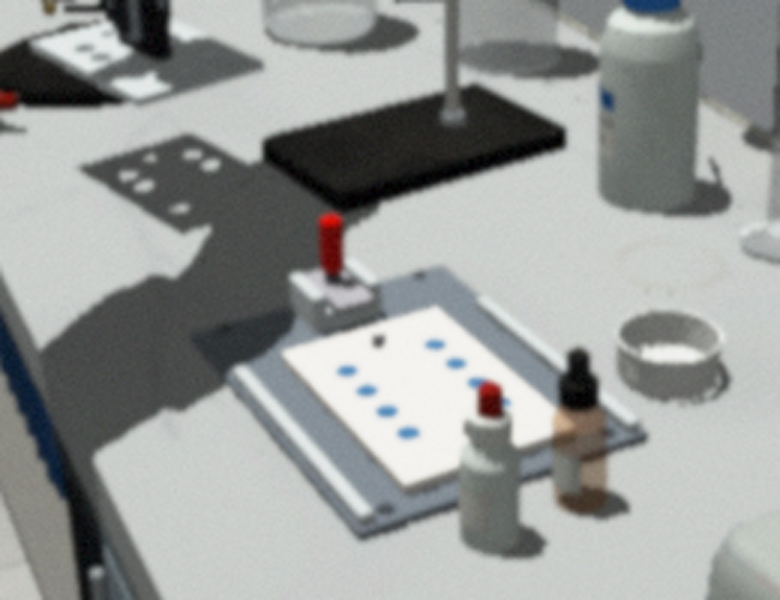

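```bash
python3 - <<'E'
from h import *
s=env.sense()
c=cap('top'); im=c['img'].astype(int)
a=np.radians(3.8); X=np.array([np.cos(a),np.sin(a)]); Y=np.array([-X[1],X[0]])
# white = warm bright
m=((im.min(2)>140)&(im[...,2]-im[...,0]>5)).astype(np.uint8); w=np.zeros_like(m); w[240:305,325:412]=1; m*=w
n,l,st,ce=cv2.connectedComponentsWithStats(m); k=1+np.argmax(st[1:,4]); 
r=rect(c,l==k,.014); print('tile',np.round(r,2))
b=((im[...,0]-im[...,2]>50)).astype(np.uint8)*w
n,l,st,ce=cv2.connectedComponentsWithStats(b); C=[ce[i] for i in range(1,n) if st[i,4]>8]; print(len(C))
P=np.array([atz(c,*p,.014)[:2] for p in C])*1000; print(P.round(1), P.mean(0))
rd=((im[...,2]-im[...,1]>90)).astype(np.uint8); rd[:, :310]=0; rd[:,330:]=0
n,l,st,ce=cv2.connectedComponentsWithStats(rd); print([(ce[i],st[i,4],atz(c,*ce[i],.068)) for i in range(1,n)])
B=finder.outline_of('top','base')[0]['pixels']; R=rect(c,B,.006); print(R)
O=np.array(R[:2])-23*Y; print('base origin',O)
for q in [np.array(r[:2]),P.mean(0)]: print('tile rel', (q-O)@X,(q-O)@Y)
E
```

```text
tile [486.38 -37.51 100.85 148.74   3.75]
8
[[ 5.161e+02 -4.820e+01]
 [ 5.175e+02 -7.190e+01]
 [ 5.128e+02 -1.000e-01]
 [ 5.144e+02 -2.360e+01]
 [ 4.601e+02 -5.130e+01]
 [ 4.615e+02 -7.540e+01]
 [ 4.569e+02 -3.800e+00]
 [ 4.583e+02 -2.740e+01]] [487.20142061 -37.71225922]
[(array([318.29166667, 275.        ]), np.int32(24), array([0.48081592, 0.07596619, 0.068     ]))]
(486.81036376953125, -15.115997314453125, 175.92279052734375, 226.23452758789062, 3.815376043319702)
base origin [488.33466348 -38.06543109]
tile rel -1.9124731553854748 0.6870816557299761
tile rel -1.1073453249882281 0.4274998287069292
```

Call:
move_arm(
  deltas="1 0 -1.5 1 0; 1 0.3 -4 2 -0.03; 1 0.6 -7.5 2.5 -0.06; 1 1 -11 2.5 -0.1; 1 1.5 -14.5 2.5 -0.13",
)

```text
t: 5.85
position: [0.4599, 0.1865, 0.1314]
tcp_rot: [0.001, 0.663, 0.749, 0.002]
force: [1.6, 0.8, -4.5]
grip_width: 0.0129
```

Call:
move_arm(
  deltas="1 0.5 -3.5 0 -0.03; 1 1 -7 0 -0.06; 1 1.5 -10.5 0 -0.06; 1 2 -14 0 -0.06; 1 2.4 -17.5 0 -0.06",
)

```text
t: 6.27
position: [0.4834, 0.0092, 0.1308]
tcp_rot: [0.0, 0.685, 0.729, 0.002]
force: [1.4, -0.1, -4.7]
grip_width: 0.0132
```

Call:
move_arm(
  deltas="1 0.36 -2.5 0 0; 1 0.36 -4.7 -1 0; 1 0.36 -4.7 -3 0; 1 0.36 -4.7 -5.5 0; 1 0.36 -4.7 -6.5 0",
)

```text
t: 6.68
position: [0.4855, -0.0388, 0.0634]
tcp_rot: [-0.001, 0.685, 0.728, 0.001]
force: [-0.5, 0.5, -3.8]
grip_width: 0.0124
```

```bash
cat >> h.py <<'E'
def st():
    s=env.sense(); q=s['tcp_rot']
    print(round(s['t'],2),np.round(s['position']*1000,2) if not isinstance(s['position'],list) else np.round(np.array(s['position'])*1000,2),'jaw',round(np.degrees(np.arctan2(2*q[2]**2-1,2*q[1]*q[2])),2),q.round(4) if hasattr(q,'round') else q,np.round(s['force'],2),np.round(s['moment'],3),round(s['grip_width'],4))
    return s
E
python3 - <<'E'
from h import *
st()
c=cap('top'); im=c['img']
cv2.imwrite('pics/t3z.png',cv2.resize(im[195:325,290:440],None,fx=5,fy=5,interpolation=cv2.INTER_CUBIC))
sc=cap('scene'); cv2.imwrite('pics/s3z.png',cv2.resize(sc['img'][180:380,180:440],None,fx=3,fy=3,interpolation=cv2.INTER_CUBIC))
w=cap('wrist','w3.png')
r=finder.outline_of('wrist','mask')[:1]
if r: print(rect(w,r[0]['pixels'],env.sense()['position'][2]-.012))
E
```

```text
6.68 [485.51 -38.82  63.43] jaw 3.46 [-8.000e-04  6.855e-01  7.281e-01  6.000e-04] [-0.5   0.52 -3.83] [ 0.009  0.065 -0.01 ] 0.0124
(484.63824462890625, -33.365081787109375, 99.17711639404297, 139.22389221191406, 3.4758310317993164)
```

View pics/w3.png

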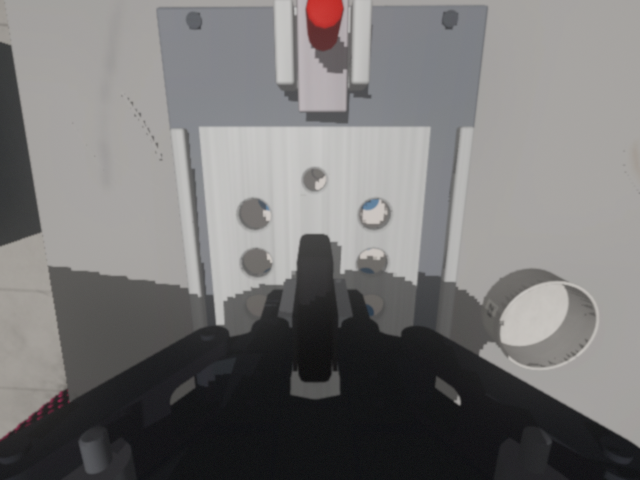

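View pics/s3z.png

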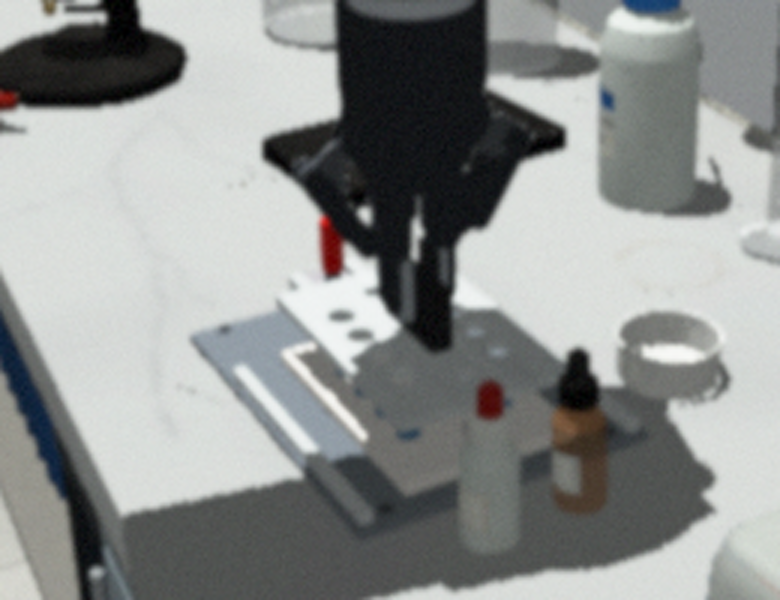

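```bash
python3 - <<'E'
from h import *
s=st(); c=cap('wrist'); im=c['img']
cv2.imwrite('pics/w4z.png',cv2.resize(im[0:240,140:500],None,fx=2.2,fy=2.2,interpolation=cv2.INTER_CUBIC))
zt=s['position'][2]-.018+.006
a=np.radians(3.8); X=np.array([np.cos(a),np.sin(a)]); Y=np.array([-X[1],X[0]])
for n,u,v,z in [('hole',315.5,180,zt),('cornL',158.5,8,.006),('cornR',487,7,.006),('scL',194,20,.008),('scR',450,19,.008),('tipL',299,110,.027),('tipR',347,110,.027),('plL',200,127,zt),('plR',431,126,zt),('h1',255,213,zt),('h2',374,213,zt)]:
    p=atz(c,u,v,z)[:2]*1000; q=p-np.array([488.3,-38.1]); print(n,p.round(1),'base',round(q@X,1),round(q@Y,1))
for t in ['bolt_knob']:
  for r in finder.tip_of('wrist',t)[:1]: print(r, atz(c,*r['location'],.068))
# depth of plate
for u,v in [(215,140),(315,150),(415,140),(330,200),(415,220),(220,220),(170,60)]: print(u,v,dep(c,u,v).round(4))
E
```

```text
6.88 [486.71 -37.84  65.91] jaw 3.56 [-0.      0.6848  0.7287  0.0014] [-0.08  0.09 -4.37] [-0.05  -0.016 -0.025] 0.0127
hole [483.6  13.5] base -1.3 51.8
cornL [397.5  91.1] base -82.1 134.9
cornR [567.1 102.3] base 88.0 134.9
scL [416.2  86.2] base -63.7 128.8
scR [548.3  95.1] base 68.7 128.9
tipL [473.5  44.5] base -9.3 83.4
tipR [497.4  46. ] base 14.7 83.4
plL [432.5  33. ] base -51.0 74.6
plR [531.8  39.7] base 48.6 74.7
h1 [456.7  -3.4] base -29.3 36.7
h2 [511.5   0. ] base 25.7 36.5
{'location': [321.8, 10.3], 'conf': 0.63} [0.48182536 0.0757749  0.068     ]
215 140 [0.4388 0.028  0.0539]
315 150 [0.4825 0.0265 0.0542]
415 140 [0.5259 0.0335 0.0535]
330 200 [0.4907 0.005  0.0547]
415 220 [ 0.5311 -0.0022  0.0533]
220 220 [ 0.4406 -0.0076  0.0544]
170 60 [0.4022 0.0669 0.0062]
```

View pics/w4z.png

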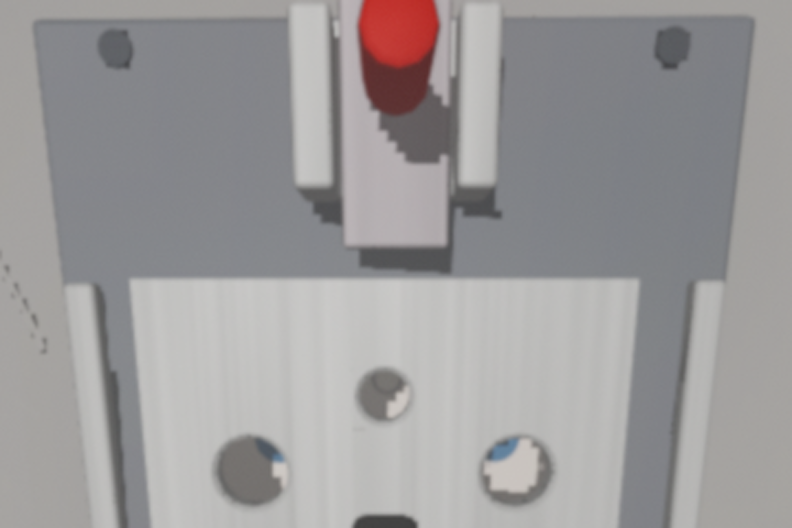

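```bash
python3 - <<'E'
from h import *
s=st(); c=cap('wrist','w5.png'); im=c['img']
cv2.imwrite('pics/w5a.png',cv2.resize(im[160:240,225:405],None,fx=4.4,fy=4.4,interpolation=cv2.INTER_NEAREST))
a=np.radians(3.8); X=np.array([np.cos(a),np.sin(a)]); Y=np.array([-X[1],X[0]])
for n,u,v,z in [('pin',316.4,173.6,.023),('blueL',140+268/2.2,447/2.2,.014),('blueR',140+500/2.2,447/2.2,.014)]:
    p=atz(c,u,v,z)[:2]*1000; q=p-np.array([488.3,-38.1]); print(n,p.round(1),'base',round(q@X,1),round(q@Y,1))
E
```

```text
6.98 [487.37 -37.61  66.65] jaw 3.58 [0.0008 0.6847 0.7289 0.0021] [ 0.04 -0.95 -4.09] [-0.03  -0.006 -0.004] 0.0127
pin [484.9  13.5] base 0.1 51.7
blueL [454.7  -6.2] base -31.4 34.0
blueR [515.6  -2.4] base 29.6 33.8
```

View pics/w5a.png

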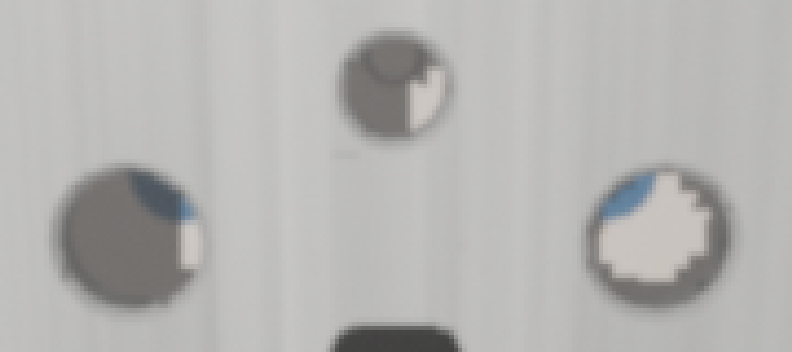

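```bash
python3 - <<'E'
from h import *
s=st(); c=cap('wrist'); im=c['img']
a=np.radians(3.8); X=np.array([np.cos(a),np.sin(a)]); Y=np.array([-X[1],X[0]])
zt=s['position'][2]-.018+.006
print(zt, dep(c,[290,340,315],[150,150,150]))
for n,u,v,z in [('pin',314.3,174.1,.023),('hole',314.5,179.3,zt),('h1',225+129/4.4,160+237/4.4,zt),('h2',225+658/4.4,160+237/4.4,zt),('cornL',158.5,8,.006),('cornR',487,7,.006)]:
    p=atz(c,u,v,z)[:2]*1000; q=p-np.array([488.3,-38.1]); print(n,p.round(1),'base',round(q@X,1),round(q@Y,1))
E
```

```text
7.03 [487.46 -37.55  66.79] jaw 3.58 [0.0009 0.6846 0.7289 0.0023] [-0.4   0.47 -5.4 ] [-0.003 -0.022  0.07 ] 0.0129
0.054787267046574835 [[0.47231547 0.02609292 0.05467329]
 [0.49426057 0.0274745  0.05440702]
 [0.48327401 0.02678656 0.05465952]]
pin [483.9  13.2] base -1.0 51.5
hole [483.9  14. ] base -1.0 52.3
h1 [457.1  -3.5] base -28.8 36.6
h2 [ 5.126e+02 -1.000e-01] base 26.7 36.3
cornL [398.   91.5] base -81.5 135.3
cornR [568.4 103. ] base 89.3 135.5
```

Call:
move_arm(
  deltas="1 0 -0.07 -0.6 0.004; 1 0 -0.07 -1.2 0.004; 1 0 -0.07 -1.8 0.004; 1 0 -0.07 -2.1 0.004; 1 0 -0.07 -2.1 0.004",
)

```text
t: 7.5
position: [0.487, -0.0382, 0.0448]
tcp_rot: [0.0, 0.683, 0.73, 0.002]
force: [-1.0, -0.2, -5.0]
grip_width: 0.0127
```

```bash
python3 - <<'E'
from h import *
s=st(); c=cap('wrist','w6.png'); im=c['img']
cv2.imwrite('pics/w6a.png',cv2.resize(im[120:240,225:405],None,fx=4.4,fy=4.4,interpolation=cv2.INTER_NEAREST))
st()
E
```

```text
7.5 [487.01 -38.2   44.84] jaw 3.82 [4.000e-04 6.832e-01 7.303e-01 1.800e-03] [-0.99 -0.15 -5.04] [-0.05   0.019  0.006] 0.0127
7.55 [487.1  -38.29  45.18] jaw 3.81 [5.000e-04 6.832e-01 7.302e-01 1.900e-03] [ 0.23 -0.15 -4.68] [-0.001  0.007  0.029] 0.013
```

View pics/w6a.png

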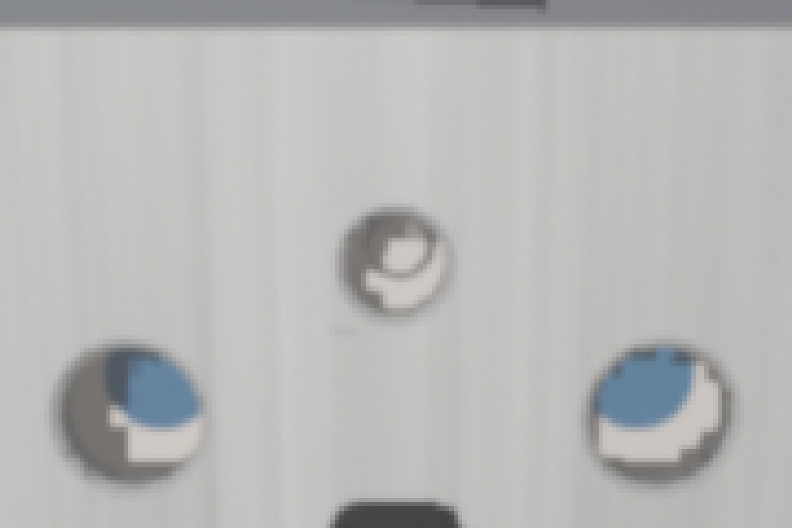

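```bash
python3 - <<'E'
from h import *
s=st(); c=cap('wrist'); 
zt=s['position'][2]-.018+.006
a=np.radians(3.8); X=np.array([np.cos(a),np.sin(a)]); Y=np.array([-X[1],X[0]])
for n,u,v,z in [('pin',315.7,175.7,.023),('hole',314.5,179.5,zt)]:
    p=atz(c,u,v,z)[:2]*1000; print(n,p.round(2))
E
```

```text
7.55 [487.1  -38.29  45.18] jaw 3.81 [5.000e-04 6.832e-01 7.302e-01 1.900e-03] [ 0.23 -0.15 -4.68] [-0.001  0.007  0.029] 0.013
pin [483.86  13.86]
hole [483.3   13.19]
```

Call:
move_arm(
  deltas="1 0.05 0.05 -0.1 0; 1 0.05 0.05 -0.25 0; 1 0.05 0.05 -0.4 0; 1 0.05 0.05 -0.5 0; 1 0.05 0.05 -0.55 0",
)

```text
t: 8.02
position: [0.4877, -0.0378, 0.0398]
tcp_rot: [0.001, 0.683, 0.73, 0.002]
force: [0.2, 0.5, -4.6]
grip_width: 0.013
```

```bash
python3 - <<'E'
from h import *
st()
E
```

```text
8.02 [487.7  -37.77  39.81] jaw 3.81 [6.000e-04 6.832e-01 7.302e-01 2.000e-03] [ 0.16  0.45 -4.6 ] [-0.011 -0.001  0.024] 0.013
```

Call:
move_arm(
  deltas="1 0 0 -0.1 0; 1 0 0 -0.2 0; 1 0 0 -0.3 0; 1 0 0 -0.35 0; 1 0 0 -0.35 0",
)

```text
t: 8.43
position: [0.4876, -0.0378, 0.0362]
tcp_rot: [0.001, 0.683, 0.73, 0.002]
force: [-0.4, -1.7, -4.0]
grip_width: 0.0129
```

Call:
move_arm(
  deltas="1 0 0 -0.08 0; 1 0 0 -0.16 0; 1 0 0 -0.24 0; 1 0 0 -0.3 0; 1 0 0 -0.3 0",
)

```text
t: 8.85
position: [0.4877, -0.0378, 0.0331]
tcp_rot: [0.001, 0.683, 0.73, 0.002]
force: [0.1, 0.3, -3.3]
grip_width: 0.0125
```

Call:
move_arm(
  deltas="1 0 0 -0.03 0; 1 0 0 -0.06 0; 1 0 0 -0.1 0; 1 0 0 -0.12 0; 1 0 0 -0.12 0",
)

```text
t: 9.27
position: [0.4877, -0.0378, 0.032]
tcp_rot: [0.001, 0.683, 0.73, 0.002]
force: [-1.6, -0.9, -1.7]
grip_width: 0.013
```

```bash
python3 - <<'E'
from h import *
st()
E
```

```text
9.27 [487.68 -37.83  32.  ] jaw 3.8 [6.000e-04 6.833e-01 7.302e-01 2.000e-03] [-1.56 -0.87 -1.7 ] [0.045 0.131 0.028] 0.013
```

Call:
move_arm(
  deltas="1 0 0 -0.02 0; 1 0 0 -0.04 0; 1 0 0 -0.06 0; 1 0 0 -0.06 0; 1 0 0 -0.06 0",
)

```text
t: 9.68
position: [0.4877, -0.0378, 0.0319]
tcp_rot: [0.001, 0.683, 0.73, 0.002]
force: [-0.9, 0.3, 8.4]
grip_width: 0.013
```

```bash
python3 - <<'E'
from h import *
st()
c=cap('scene'); cv2.imwrite('pics/s7z.png',cv2.resize(c['img'][220:370,220:420],None,fx=4,fy=4,interpolation=cv2.INTER_CUBIC))
w=cap('wrist','w7.png'); 
for u,v in [(215,140),(315,150),(415,140),(280,200),(340,200)]: print(u,v,dep(w,u,v).round(4))
E
```

```text
9.68 [487.69 -37.81  31.93] jaw 3.8 [7.000e-04 6.833e-01 7.302e-01 2.200e-03] [-0.88  0.26  8.37] [ 0.088  0.42  -0.011] 0.013
215 140 [0.4394 0.0278 0.0192]
315 150 [0.4833 0.0265 0.0208]
415 140 [0.5266 0.0337 0.0195]
280 200 [0.4689 0.0034 0.0204]
340 200 [0.4961 0.0052 0.0202]
```

View pics/s7z.png

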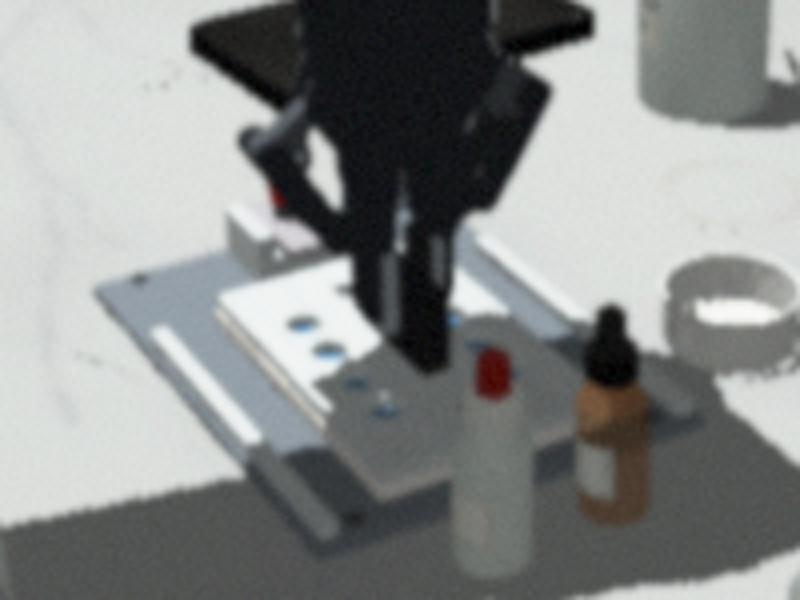

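View pics/w7.png

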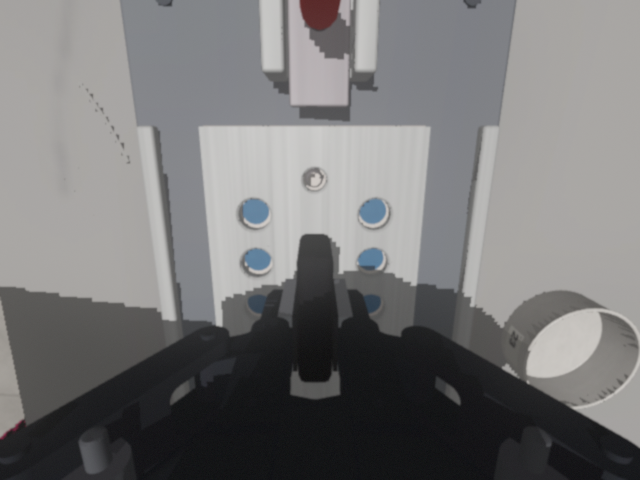

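Call:
move_arm(
  deltas="3.5 0 0 0.05 0; 3.5 0 0 0.05 0; 3.5 0 0 0.05 0; 3.5 0 0 0.05 0; 3.5 0 0 0.05 0",
)

```text
t: 10.2
position: [0.4877, -0.0378, 0.0324]
tcp_rot: [0.001, 0.683, 0.73, 0.002]
force: [0.3, -0.6, 0.6]
grip_width: 0.0353
```

Call:
move_arm(
  deltas="3.5 0 0 1 0; 3.5 0 0 3 0; 3.5 0 0 6 0; 3.5 0 0 9 0; 3.5 0 0 11 0",
)

```text
t: 10.62
position: [0.4879, -0.038, 0.1452]
tcp_rot: [0.001, 0.683, 0.73, 0.003]
force: [1.7, -0.3, -0.7]
grip_width: 0.0351
```

```bash
python3 - <<'E'
from h import *
s=st()
w=cap('wrist','w8.png'); a=np.radians(3.8); X=np.array([np.cos(a),np.sin(a)]); Y=np.array([-X[1],X[0]])
for t,z in [('mask_handle',.056),('mask',.014),('bolt_knob',.068)]:
    for r in finder.tip_of('wrist',t)[:1]: print(t,r['conf'],r['location'],atz(w,*r['location'],z))
r=finder.outline_of('wrist','mask')[:1]
if r: print(np.round(rect(w,r[0]['pixels'],.02),2))
r=finder.outline_of('wrist','bolt_knob')[:1]
if r: print(r[0]['conf'],r[0]['box'])
E
```

```text
10.62 [487.87 -38.   145.15] jaw 3.77 [0.0011 0.6834 0.73   0.0028] [ 1.68 -0.33 -0.74] [0.052 0.017 0.037] 0.0351
mask_handle 0.98 [314.1, 242.1] [ 0.4877485  -0.03926855  0.056     ]
mask 0.85 [314.6, 224.6] [ 0.4881737  -0.03691898  0.014     ]
bolt_knob 0.89 [314.2, 57.8] [0.48009933 0.07628071 0.068     ]
[487.07 -38.61 101.31 150.42   3.64]
0.81 [315.3, 84.2, 36.8, 78.0]
```

View pics/w8.png

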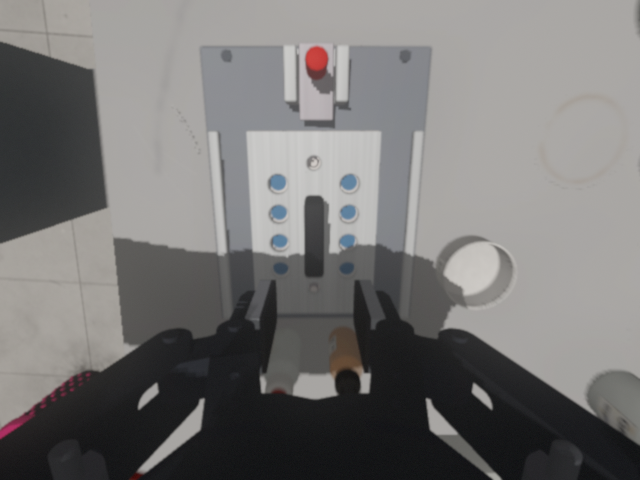

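Call:
move_arm(
  deltas="4.5 -0.2 3 0 0; 4.5 -0.4 6.5 0 0; 4.5 -0.6 10 0 0; 4.5 -0.6 11.4 -0.5 0; 4.5 -0.6 11.4 -2 0",
)

```text
t: 11.33
position: [0.4814, 0.0806, 0.1216]
tcp_rot: [-0.0, 0.681, 0.732, 0.003]
force: [0.8, 0.4, 0.1]
grip_width: 0.0447
```

```bash
python3 - <<'E'
from h import *
s=st()
w=cap('wrist','w9.png')
for t,z in [('bolt_knob',.068)]:
    for r in finder.tip_of('wrist',t)[:1]: print(t,r['conf'],r['location'],atz(w,*r['location'],z))
E
```

```text
11.33 [481.43  80.58 121.64] jaw 4.13 [-1.000e-04  6.812e-01  7.321e-01  2.600e-03] [0.83 0.36 0.13] [-0.034 -0.066 -0.005] 0.0447
bolt_knob 0.72 [312.6, 265.4] [0.48043551 0.07522289 0.068     ]
```

View pics/w9.png

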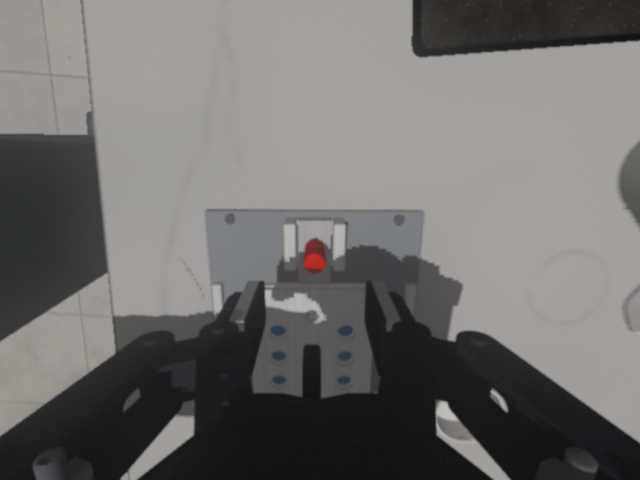

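Call:
move_arm(
  deltas="4.5 0.05 -0.45 -1 -0.006; 4.5 0.05 -0.45 -3.5 -0.006; 4.5 0.05 -0.45 -6 -0.006; 4.5 0.05 -0.45 -7.5 -0.006; 4.5 0.05 -0.45 -7.8 -0.006",
)

```text
t: 11.85
position: [0.479, 0.0712, 0.0393]
tcp_rot: [-0.002, 0.685, 0.728, -0.002]
force: [0.5, 0.0, -0.4]
grip_width: 0.045
```

Call:
move_arm(
  deltas="0.8 0 0 0 0; 0.8 0 0 0 0; 0.8 0 0 0 0; 0.8 0 0 0 0; 0.8 0 0 0 0",
)

```text
t: 12.27
position: [0.4819, 0.0708, 0.0402]
tcp_rot: [0.0, 0.686, 0.728, -0.0]
force: [7.2, -2.4, -13.6]
grip_width: 0.012
```

```bash
python3 - <<'E'
from h import *
s=st()
w=cap('wrist','w10.png')
E
```

```text
12.27 [481.91  70.75  40.23] jaw 3.42 [ 0.000e+00  6.857e-01  7.279e-01 -2.000e-04] [  7.22  -2.35 -13.6 ] [-0.522 -1.272 -0.047] 0.012
```

View pics/w10.png

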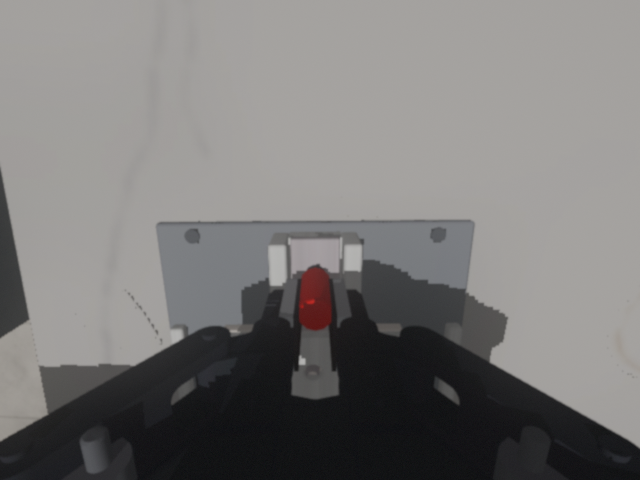

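Call:
move_arm(
  deltas="0.8 0.03 -0.4 0 0; 0.8 0.05 -0.8 0 0; 0.8 0.08 -1.2 0 0; 0.8 0.11 -1.6 0 0; 0.8 0.13 -1.9 0 0",
)

```text
t: 12.73
position: [0.4833, 0.0513, 0.0403]
tcp_rot: [0.0, 0.686, 0.728, -0.0]
force: [2.6, 3.4, -16.6]
grip_width: 0.012
```

```bash
python3 - <<'E'
from h import *
s=st()
E
```

```text
12.73 [483.35  51.27  40.33] jaw 3.41 [ 1.000e-04  6.857e-01  7.278e-01 -1.000e-04] [  2.63   3.37 -16.59] [ 0.503 -0.324  0.025] 0.012
```

Moved 19.5 mm with only friction force; push on to the stop.

Call:
move_arm(
  deltas="0.8 0.01 -0.1 0 0; 0.8 0.01 -0.2 0 0; 0.8 0.02 -0.3 0 0; 0.8 0.02 -0.3 0 0; 0.8 0.02 -0.3 0 0",
)

```text
t: 13.15
position: [0.4834, 0.0505, 0.0403]
tcp_rot: [-0.001, 0.685, 0.729, 0.001]
force: [1.0, 13.4, -17.6]
grip_width: 0.0115
```

```bash
python3 - <<'E'
from h import *
s=st()
E
```

```text
13.15 [483.39  50.52  40.34] jaw 3.56 [-9.000e-04  6.848e-01  7.288e-01  6.000e-04] [  0.98  13.42 -17.56] [ 2.422 -0.215 -0.096] 0.0115
```

Call:
move_arm(
  deltas="3.5 0 0 0 0; 3.5 0 0 0 0; 3.5 0 0 0 0; 3.5 0 0 0 0; 3.5 0 0 0 0",
)

```text
t: 13.57
position: [0.4835, 0.05, 0.0407]
tcp_rot: [-0.001, 0.685, 0.728, 0.001]
force: [0.7, 0.5, -0.0]
grip_width: 0.0352
```

Call:
move_arm(
  deltas="3.5 0 0 1 0; 3.5 0 0 3 0; 3.5 0 0 6 0; 3.5 0 0 9 0; 3.5 0 0 12 0",
)

```text
t: 13.98
position: [0.4829, 0.0495, 0.1627]
tcp_rot: [-0.001, 0.685, 0.728, 0.0]
force: [-0.2, 0.3, 0.8]
grip_width: 0.0351
```

Call:
move_arm(
  deltas="3.5 0 -2 1 0; 3.5 0 -4 1 0; 3.5 0 -5 1 0; 3.5 0 -5 1 0; 3.5 0 -5 1 0",
)

```text
t: 14.4
position: [0.4826, -0.0006, 0.1726]
tcp_rot: [-0.001, 0.686, 0.728, 0.0]
force: [0.6, -0.4, 0.1]
grip_width: 0.0354
```

```bash
python3 - <<'E'
from h import *
s=st()
w=cap('wrist','w11.png')
cv2.imwrite('pics/w11z.png',cv2.resize(w['img'][40:340,180:480],None,fx=2,fy=2,interpolation=cv2.INTER_CUBIC))
c=cap('scene'); cv2.imwrite('pics/s11z.png',cv2.resize(c['img'][220:370,220:420],None,fx=4,fy=4,interpolation=cv2.INTER_CUBIC))
for t,z in [('mask_handle',.056),('mask',.014),('bolt_knob',.068)]:
    for r in finder.tip_of('wrist',t)[:1]: print(t,r['conf'],r['location'],atz(w,*r['location'],z))
t=cap('top')
for n,z in [('vial_black',0),('vial_red',0),('tin',0),('bolt_knob',.068)]:
    for r in finder.tip_of('top',n)[:1]: print(n,r['conf'],atz(t,*r['location'],z))
E
```

```text
14.4 [482.59  -0.62 172.63] jaw 3.38 [-1.100e-03  6.859e-01  7.277e-01  4.000e-04] [ 0.64 -0.36  0.07] [ 0.06  -0.056  0.051] 0.0354
mask_handle 0.7 [316.9, 272.2] [ 0.48608405 -0.03568164  0.056     ]
mask 0.67 [317.1, 258.3] [ 0.48667425 -0.03865281  0.014     ]
bolt_knob 0.74 [321.2, 159.3] [0.48348699 0.05476483 0.068     ]
vial_black 0.52 [ 0.52604872 -0.15217767  0.        ]
vial_red 0.49 [ 0.46675881 -0.15569042  0.        ]
tin 0.6 [ 0.63642672 -0.07048179  0.        ]
bolt_knob 0.54 [0.48338992 0.05898714 0.068     ]
```

View pics/w11z.png

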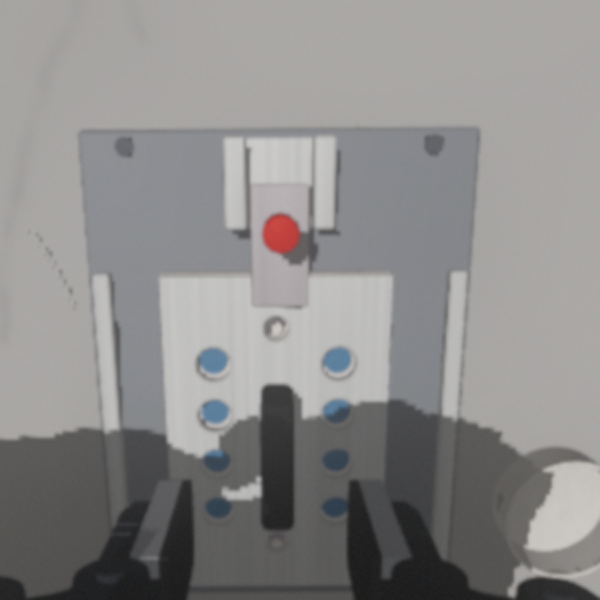

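View pics/s11z.png

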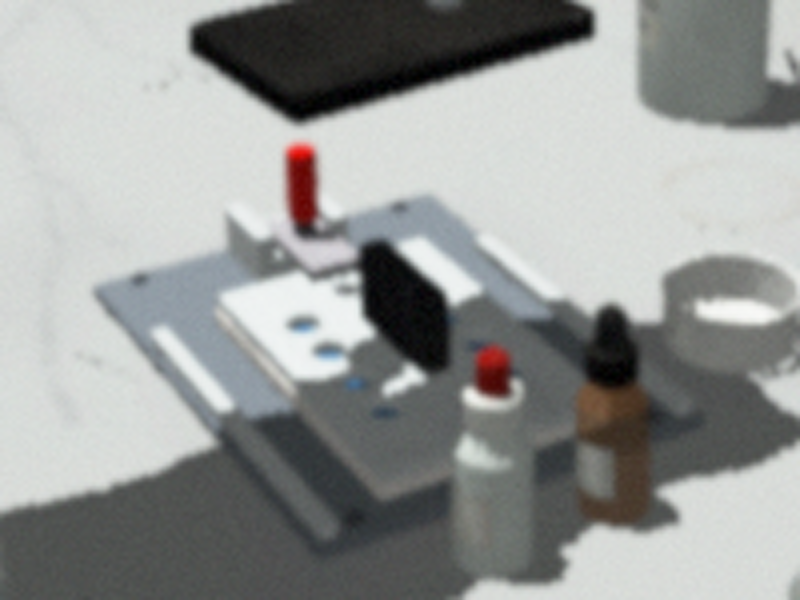

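```bash
python3 - <<'E'
from h import *
w=cap('wrist'); a=np.radians(3.8); X=np.array([np.cos(a),np.sin(a)]); Y=np.array([-X[1],X[0]])
p=lambda u,v,z:(atz(w,u,v,z)[:2]*1000)
t=p(320,192.5,.027); e=p(318,176.5,.02); k=p(180+281/2,40+233/2,.068)
b=p(320,104.5,.006)
print('tip vs back edge(135)',135+(t-b)@Y,'mask edge',135+(e-b)@Y,'knob',135+(k-b)@Y)
for u,v in [(270,190),(365,190),(340,225),(275,240)]: print(dep(w,u,v).round(4))
E
```

```text
tip vs back edge(135) 63.35368789363156 mask edge 76.03109104013541 knob 95.07595885781613
[0.4423 0.0238 0.0198]
[0.5245 0.0287 0.0189]
[ 0.5053 -0.0037  0.0192]
[ 0.4479 -0.0212  0.0196]
```

```bash
python3 -c "
from h import *
print(finish_job())"
```

```text
the job is handed in; nothing more can be done
None
```

The mask is seated on both tile pins, the bolt is pushed in over its edge to the stop, and the job is handed in at about 14.5 s with the gripper open and clear.

I lowered the mask straight onto the pins, lining up the holes through the wrist camera, so it needed no sliding search. The highest contact force I read between mask and fixture was about 8 N.

**Last checks:**
- **Mask:** its top is at about 19–20 mm, which matches the 20 mm of a seated mask. The +y pin shows in its hole in the last picture, and both pins did after I let go of the mask.
- **Bolt:** it moved about 20.5 mm and stopped against about 13 N. The tongue tip measured at base y ≈ 63 mm, or about 62 mm after correcting for the mask edge reading 1 mm long.
- **Vials and tin:** they stand in the same place in the scene pictures. The network readings from the top camera (confidence about 0.5–0.6) differed from the start by up to 8–9 mm. I take that as detection scatter, because the arm never came near them.

**What disagreed:**
- The top and wrist cameras differed by 2–3 mm on the fixture's x position, so I used the direct view of the pin through the hole.
- I gripped the knob about 5 mm off the pad centre. It held without slipping noticeably.

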